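# Press the specimen carrier under the leaf spring of a slide reader

### The job

The blue specimen carrier sits raised on the spring-loaded lift pad in the track of the white slide reader. Without lifting it, press its ribbed rear end down hard with a fingertip and, keeping it pressed, slide it along the track under the dark bridge bar and the brass leaf spring until it is fully home against the reader's housing and the lift pad springs back up behind it. Then let go and move clear; leave the fruit, jar and cup alone.

Things in the scene. Friction and masses are not known exactly. Their poses are not given: they have to be found in the camera images.
- reader: Fixed white slide reader, 325 mm long (its x), 87 wide, 70 high. Origin on the bench under the track's centre line (y 0); +x is the loading direction, z up. Track 67 mm wide between side walls (tops z 34). Rear stop x -94 to -86. Lift pad x -84 to 31. Fixed aluminium floor x 33 to 176, top z 20. Bridge bar x 80 to 92. Housing x 176 to 231, top z 70 mm.
- pad_end (a point): Front end of the lift pad's top when up, at reader x 31, y 0, z 29 mm (does not move with the pad). Pad up: top at z 29; fully down: z 20, level with the fixed floor that follows.
- bridge (a point): Middle of the lower entry edge of the dark bridge bar across the track, reader x 80, y 0, z 31.5 mm; the bar's top is at z 48. The carrier clears it only when pressed down at least about 6 mm of the pad's 9 mm.
- end_stop (a point): Foot of the end stop face on the housing, reader x 176, y 0, z 20 mm. The carrier is fully home with its front edge against it: carrier origin then at reader x 106, y 0, z 20, its rear edge 5 mm past the lift pad.
- carrier: Loose blue plate 140 x 64 x 8 mm (x, y, z), about 0.12 kg, slippery on its track (friction about 0.25). Origin: centre of underside; +x is its front, towards the bridge. Ridge across its top at x -38 to -32, 5 mm high, 56 wide; it stays outside the bar. Press on the ribbed deck behind it (x -70 to -38): a fingertip there can push the ridge's rear face. Starts at reader x -10 to 4, y 0, z 29 mm.
- press_pad (a point): Point on top of the carrier in the middle of the ribbed deck behind the ridge, at carrier x -54, y 0, z 8 mm.
- lift_pad (a joint): Travel of the spring lift pad, m: 0 up (its rest), 0.009 fully down, level with the fixed floor. It pushes up with about 5 N when up and 8.6 N when fully down, so 10 to 15 N on the carrier holds it down.
- leaf (a joint): Upward bend of the brass leaf spring behind the bar (40 mm wide, slopes down to a rounded tip at reader x 122, underside z 24 mm when free), rad: 0 free, about 0.13 with its tip on top of the carrier. The tip presses down with 4 to 6 N. Stops at 0.40.
- fruit: Bystander: red-orange fruit, 74 mm across, 66 mm high, standing on the bench beside the reader. Origin under its centre.
- jar: Bystander: small amber jar with a white lid, 48 mm across, 62 mm high, on the bench. Origin under its centre.
- cup: Bystander: small white cup, 60 mm across, 55 mm high, on the bench. Origin under its centre.
Things that resemble listed ones, but are neither listed nor needed, are in the scene too. Of the things like the carrier, leave any that is turquoise; of the rest the smaller one is meant.

How it is judged:
On the way:
1. a finger presses the carrier down while its front is under the bar and lifts the leaf spring (contact force between the fingers and carrier above 4 N and value of joint lift_pad above 0.005 m and value of joint leaf above 0.05 rad and x of carrier in the frame of reader above 0.035 m), for 0.1 s.
At the end, for the whole second after the job is handed in: The carrier lies flat on the fixed floor (within 2.5 mm) with its front within 3 mm of the end stop, at rest, the leaf spring resting on top of it (bend 0.08 to 0.20 rad), and the lift pad is up again (within 2 mm) (x of carrier in the frame of reader above 0.103 m and z of carrier in the frame of reader between 0.017 and 0.0225 m and angle between carrier's own z axis and vertical below 0.05 rad and value of joint lift_pad below 0.002 m and value of joint leaf between 0.08 and 0.2 rad and linear speed of carrier below 0.01 m/s); the robot touches nothing.
It fails at once if the carrier is lifted (13 mm or more above where it sits) (height (world z) of carrier above 0.042 m).
It fails at once if the carrier is tipped (angle between carrier's own z axis and vertical above 0.35 rad).
It fails at once if the leaf spring is bent far up (value of joint leaf above 0.3 rad).
It fails at once if the fruit, jar or cup is pushed away, lifted or knocked over (distance of any of fruit, jar, cup from where it was at the start of the episode above 0.02 m or angle between any of fruit, jar, cup's own z axis and vertical above 0.5 rad).
It also fails if it takes over 38 s, if anything falls off the work surface, if the arm or the gripper's body presses on something with over 40 N, if the wrist force passes 120 N, or if a joint passes its speed limit or range.

### The arm

A 7-joint arm with a two-finger parallel gripper is mounted at the origin on the work surface. World frame = base frame: x ahead of the robot, y to its left, z up, the work surface at z = 0. Lengths are in m, angles in rad, forces in N, time in s.
With the tool pointing down it reaches from about 0.425 to 0.925 m from the base axis. Payload 6.8 kg.
Tool frame: the origin (TCP) lies at the very end of the fingers, on their centre line; the grasp point (between the pads) lies 19 mm behind it; z points along the fingers, x is the direction in which the jaws open and shut, and the axes are right-handed (so a half turn about z gives the same grasp; the last joint's range is limited). The gripper opens to 85 mm and grips with 20 to 120 N. Pads are 22 mm wide; open, the fingers measure 114 mm over their backs; the gripper's body (76 mm by 85 mm) begins 54 mm behind the grasp point. The pads swing forward as they close: fully open they stand 13 mm farther back than shut.
Start: joints at [-1.412, 0.477, 0.022, 1.555, -0.011, 1.109, -0.083], TCP at [0.178, 0.651, 0.231] pointing down, gripper open.
Joint ranges: [-2.96, 2.96], [-0.34, 2.1], [-1.41, 1.46], [0.24, 2.44], [-1.37, 4.51], [0.17, 1.92], [-2.96, 2.96]. Speed limits (rad/s): [2.39, 2.39, 3.14, 3.14, 3.14, 3.14, 3.14].

### API

Orientations are given as a unit quaternion [w, x, y, z].
In Python, from station import bot gives the robot as it stands.
- The arm moves only by the shell command python3 -m creep 'ROWS' [FORCE]. ROWS is JSON, a list that holds one entry, the list of rows, each a list of 7 numbers: the shift along the tool's x, y, z in cm, then the turn, a rotation vector about the tool's x, y, z in rad, then the opening, from 0 (shut) to 1 (fully open). In form: [[[dx, dy, dz, wx, wy, wz, claw], ...]]. A call has 1 to 10 rows; each row is the pose to reach, as a shift and turn from the pose commanded when the call began, along the tool's axes at that moment; what a row does not reach only later rows make up. A row lasts 1/8 s, in which the tool goes at most 62.5 mm and 10.7 degrees, less where a joint would pass 70% of its speed; a pose out of reach is approached as far as the arm can. A call with a gripper value outside its range is refused whole. The fingers move at their own pace and stop on an object; FORCE is the grip in N (left out, the last holds). Time passes only in rows, so rows that repeat a pose let the fingers close. It gives the time, the measured TCP pose, the force and the opening at its end, in the units of the state.
- bot.get_obs(): the state, without advancing time (a new reading comes with each control period).
- bot.read_camera(name): name is "scene" or "top" or "wrist"; returns (picture, depth): 384x512x3 uint8, blue, green, red; 384x512 float32, m along the optical axis (not along the pixel's ray), 0 where there is no reading.
- bot.calibration(name): a dict with "mtx" (3x3 intrinsics, pixels), "rvec" (rotation vector, rad) and "tvec" (3), from world to camera coordinates, as OpenCV has them. Camera axes: x right, y down, z forward; pixel columns grow to the right and rows downward; lengths in m; the calibration is good to about 2 mm. A picture is of the moment at which its call begins: read the wrist's pose just before it. calibration takes no time and is no camera call; for the wrist camera it gives the pose at the moment of the call.
- bot.hand_in(): hands the job in, once; it reports no verdict.
Trained networks look in the newest picture that a camera, given by its name, has taken for a name from the list of things; names that differ only in an ending like _2 or _b are one class to them, and where a whole thing is asked for, a point or a joint stands for the part that bears it (a point fixed in the world has none). Each returns a list of dicts, best first, with "p" (0 to 1); they miss things now and then, are a little off and sometimes report something else, mostly with a low value. They report only what shows in the picture. A call takes as long as a camera call. They do not tell look-alikes from the thing itself.
- bot.find_in(camera, label): "xy" ([column, row] in pixels, amid what is visible of it).
- bot.silhouettes(camera, label): "mask" (384x512 bool, what is visible of it) and "xy" ([column, row] in pixels, amid what is visible of it).
The state is a dict: "t": time; "q": joint angles; "joint_vel": joint speeds; "joint_torque": joint torques, N m; "eef_pos": TCP position; "tool_rot": TCP orientation; "contact_force": force on the tool from outside, world axes, zero at the start; "torque": the same for the moment, N m; "gripper_width": opening from 0.0 (shut) to 1.0 (fully open).
Only numpy, scipy, OpenCV 4.12 (cv2) and the standard library are available. Lean on these libraries where they do the work, as an engineer would, in place of code of your own. Each camera call takes 0.05 s, during which the arm holds its last target.

## Working session

There is one attempt and no reset: what is moved stays moved. The work goes in short steps, Python scripts to look and compute and a shell command to move; the robot and the scene stay as the last step left them, time stands still between calls to the robot, and variables do not carry over. Pictures are saved under pics/ and viewed, and the job is handed in when it is done.

```bash
mkdir -p pics; ls; cat > h.py <<'E'
from station import bot
import numpy as np, cv2
def cal(n):
    c=bot.calibration(n); R=cv2.Rodrigues(np.array(c['rvec'],float))[0]
    return np.array(c['mtx'],float),R,np.array(c['tvec'],float).ravel()
def px2w(n,u,v,d):
    K,R,t=cal(n); p=np.linalg.inv(K)@np.array([u,v,1.])*d
    return R.T@(p-t)
def cloud(n,D):
    K,R,t=cal(n); v,u=np.mgrid[:D.shape[0],:D.shape[1]]
    p=np.stack([(u-K[0,2])/K[0,0]*D,(v-K[1,2])/K[1,1]*D,D],-1)
    return (p-t)@R
def w2px(n,P):
    K,R,t=cal(n); q=(R@np.atleast_2d(P).T).T+t; q=q@K.T
    return q[:,:2]/q[:,2:]
E
python3 - <<'E'
from h import *
s=bot.get_obs()
for k in s: print(k,np.round(s[k],3))
for n in ['scene','top']:
    im,D=bot.read_camera(n); cv2.imwrite(f'pics/{n}0.png',im); np.savez(f'{n}0.npz',im=im,D=D)
    for l in ['carrier','reader','fruit','jar','cup','bridge','press_pad']:
        try: r=bot.find_in(n,l)
        except Exception as e: print(l,e); continue
        for x in r[:4]:
            u,v=x['xy']; d=D[int(v),int(u)]
            print(n,l,np.round(x['xy']),round(x['p'],2),np.round(px2w(n,u,v,d),3))
E
```

```text
pics
t 0.0
q [-1.412  0.478  0.022  1.556 -0.012  1.109 -0.083]
joint_vel [ 0.    -0.001 -0.001  0.001 -0.001  0.001 -0.   ]
joint_torque [ 0.0000e+00 -5.9646e+01  1.6080e+00 -2.8121e+01  1.2000e-02  9.0000e-03
  0.0000e+00]
eef_pos [0.178 0.651 0.23 ]
tool_rot [ 0.001  0.795  0.607 -0.001]
contact_force [-0.934  0.65  -0.057]
torque [-0.022 -0.023 -0.041]
gripper_width 0.997
scene carrier [248. 183.] 0.87 [ 0.592 -0.078  0.04 ]
scene carrier [154. 152.] 0.75 [ 0.667 -0.303  0.011]
scene carrier [291. 117.] 0.6 [ 0.373 -0.147  0.011]
scene carrier [284. 232.] 0.18 [0.618 0.043 0.021]
scene reader [283. 231.] 0.88 [0.616 0.04  0.02 ]
scene fruit [172. 202.] 0.75 [ 0.735 -0.14   0.066]
scene jar [316. 170.] 0.79 [0.486 0.011 0.063]
scene cup [197. 257.] 0.59 [ 0.767 -0.048  0.005]
scene bridge [284. 229.] 0.76 [0.613 0.039 0.022]
scene press_pad [159. 151.] 0.93 [ 0.656 -0.3    0.008]
scene press_pad [250. 178.] 0.85 [ 0.58  -0.086  0.037]
top carrier [261. 179.] 0.98 [ 0.586 -0.079  0.038]
top carrier [378. 146.] 0.76 [ 0.657 -0.297  0.008]
top carrier [302. 300.] 0.74 [ 0.373 -0.157  0.01 ]
top reader [197. 162.] 0.56 [0.613 0.035 0.033]
top fruit [302. 106.] 0.58 [ 0.71  -0.147  0.064]
top fruit [308. 188.] 0.16 [ 0.572 -0.164  0.029]
top jar [212. 242.] 0.88 [0.474 0.002 0.064]
top cup [235.  76.] 0.58 [ 0.784 -0.029  0.004]
top bridge [195. 161.] 0.64 [0.618 0.039 0.019]
top press_pad [379. 145.] 0.88 [ 0.657 -0.3    0.008]
top press_pad [198. 159.] 0.73 [0.62  0.033 0.029]
top press_pad [266. 179.] 0.69 [ 0.584 -0.088  0.038]
```

View pics/scene0.png

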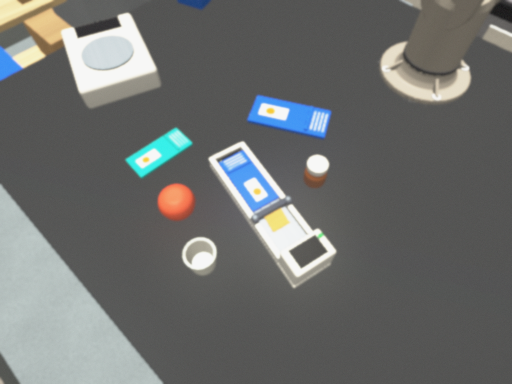

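View pics/top0.png

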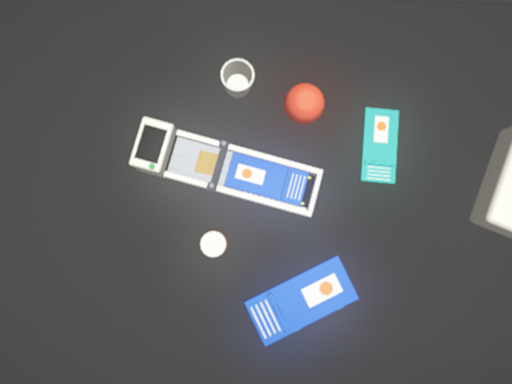

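The top view shows the blue carrier in the reader at about (262,178), the housing at (152,145) and the bar at about (218,165). The turquoise plate and the large blue plate are look-alikes. Next I'll measure the reader pose.

```bash
python3 - <<'E'
from h import *
for n in ['top','scene']:
    z=np.load(n+'0.npz'); im,D=z['im'],z['D']; P=cloud(n,D)
    m=((P[...,2]>.014)&(P[...,2]<.09)&(D>0)).astype(np.uint8)
    k,lab,st,_=cv2.connectedComponentsWithStats(m)
    u,v=(261,179) if n=='top' else (248,183)
    l=lab[v,u]; print(n,st[l])
    pts=P[lab==l]
    r=cv2.minAreaRect((pts[:,:2]*1000).astype(np.float32)); print('rect',r)
    # housing top
    h=pts[(pts[:,2]>.064)&(pts[:,2]<.076)]; print('housing',h.mean(0),cv2.minAreaRect((h[:,:2]*1000).astype(np.float32)))
    w=pts[(pts[:,2]>.0315)&(pts[:,2]<.0365)]
    w=pts
    # silhouette + blue carrier
    hsv=cv2.cvtColor(im,cv2.COLOR_BGR2HSV)
    b=(hsv[...,0]>100)&(hsv[...,0]<125)&(hsv[...,1]>120)&(lab==l)
    c=P[b]; print('carrier',len(c),c.mean(0),np.median(c[:,2]),cv2.minAreaRect((c[:,:2]*1000).astype(np.float32)))
E
```

```text
top [ 129  116  194  101 9356]
rect ((604.1602783203125, -20.396072387695312), (325.6559753417969, 87.591796875), 75.72880554199219)
housing [0.63602017 0.10907262 0.07000817] ((637.2017211914062, 109.6630630493164), (55.0396728515625, 87.22650146484375), 75.4273910522461)
carrier 440 [ 0.59478307 -0.09293504  0.03687211] 0.036699531184262765 ((586.00390625, -90.20895385742188), (138.25901794433594, 59.70969009399414), 75.81344604492188)
scene [ 209  142  127  144 6898]
rect ((600.9259033203125, -20.167221069335938), (326.38629150390625, 88.590087890625), 75.47216796875)
housing [0.63778142 0.11195952 0.07147583] ((634.8630981445312, 110.79228210449219), (55.408512115478516, 87.76976776123047), 75.70398712158203)
carrier 1054 [ 0.58807674 -0.08228595  0.03819979] 0.038076148970464935 ((584.9153442382812, -91.14374542236328), (148.3792724609375, 60.550724029541016), 75.81338500976562)
```

```bash
cat >> h.py <<'E'
from scipy.spatial.transform import Rotation as Ro
O=np.array([.5856,-.0868]); YAW=np.radians(75.6)
EX=np.array([np.cos(YAW),np.sin(YAW)]); EY=np.array([-EX[1],EX[0]])
def rd(x,y,z): return np.r_[O+x*EX+y*EY,z]
def rot(s=None):
    w,x,y,z=(s or bot.get_obs())['tool_rot']; return Ro.from_quat([x,y,z,w])
def shift(P):
    s=bot.get_obs(); return rot(s).inv().apply(np.array(P)-s['eef_pos'])*100
def target_turn():
    R=np.c_[np.r_[-EY,0],np.r_[-EX,0],[0,0,-1]]
    return (rot().inv()*Ro.from_matrix(R)).as_rotvec()
def inreader():
    p=bot.get_obs()['eef_pos']; d=p[:2]-O; return np.r_[d@EX,d@EY,p[2]]*1000
E
python3 - <<'E'
from h import *
print(shift([.50,.28,.23]),shift(rd(-.059,0,.10)),target_turn(),inreader())
E
```

```text
[-27.31192276  40.84866595   0.13314403] [-66.33841843  58.86496553  13.13152682] [-2.24217477e-05 -5.87294095e-05  1.55538441e+00] [613.37048509 578.35922363 231.33632984]
```

```bash
python3 -m creep '[[[-27.3,40.8,0,0,0,0.8,0],[-27.3,40.8,0,0,0,0.8,0],[-27.3,40.8,0,0,0,0.8,0],[-27.3,40.8,0,0,0,0.8,0],[-27.3,40.8,0,0,0,0.8,0],[-27.3,40.8,0,0,0,0.8,0],[-66.3,58.9,2,0,0,1.555,0],[-66.3,58.9,2,0,0,1.555,0],[-66.3,58.9,2,0,0,1.555,0],[-66.3,58.9,2,0,0,1.555,0]]]' 40
python3 - <<'E'
from h import *
print(shift(rd(-.059,0,.10)),target_turn(),inreader())
E
```

```text
t: 2.05
eef_pos: [0.4934, 0.126, 0.2223]
tool_rot: [-0.0, 0.992, -0.126, 0.0]
contact_force: [0.8, -0.1, -0.4]
gripper_width: -0.001
[14.23128583 24.22079081 12.21017956] [-0.00103497 -0.00067727 -0.00055652] [183.16064296 142.26082477 222.25608216]
```

```bash
python3 -m creep '[[[14.2,24.2,8,0,0,0,0],[14.2,24.2,8,0,0,0,0],[14.2,24.2,8,0,0,0,0],[14.2,24.2,8,0,0,0,0],[14.2,24.2,11,0,0,0,0],[14.2,24.2,11,0,0,0,0],[14.2,24.2,11,0,0,0,0],[14.2,24.2,11,0,0,0,0],[14.2,24.2,11,0,0,0,0]]]'
python3 - <<'E'
from h import *
print(shift(rd(-.057,0,.045)),target_turn(),inreader())
im,D=bot.read_camera('wrist'); cv2.imwrite('pics/w1.png',im)
im,D=bot.read_camera('scene'); cv2.imwrite('pics/s1.png',cv2.resize(im[100:300,150:400],None,fx=3,fy=3))
E
```

```text
t: 3.18
eef_pos: [0.5724, -0.1401, 0.1129]
tool_rot: [-0.0, 0.993, -0.122, 0.001]
contact_force: [-0.1, 0.3, -0.4]
gripper_width: 0.003
[-0.05969875  0.21837299  6.78880727] [-0.00104445 -0.0015504   0.00754686] [-54.88313089  -0.47550267 112.89115002]
```

View pics/w1.png

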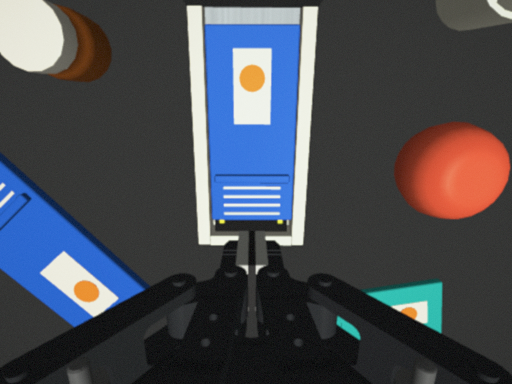

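View pics/s1.png

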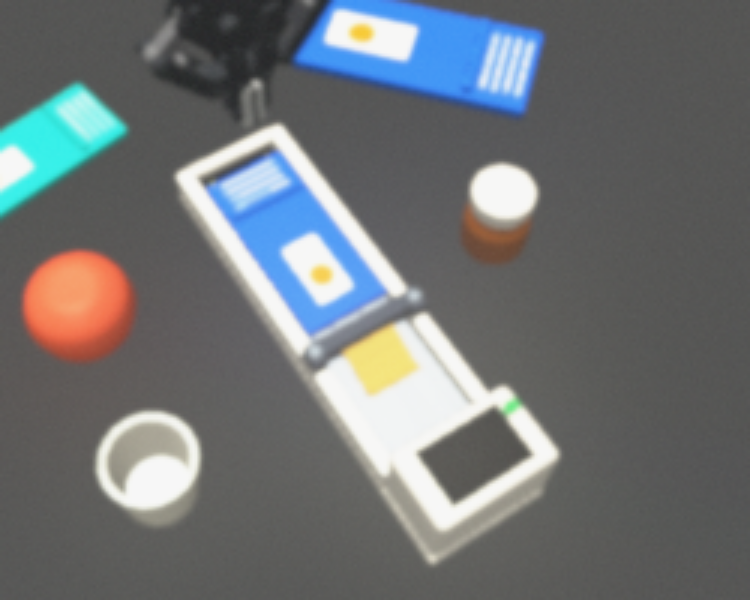

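The wrist view shows the ridge at rows 175–183, the ribbed deck at rows 186–219 (columns 215–290), and the fingers lined up on the track's centre line. I'll check the ridge and rear edge against the reader frame.

```bash
python3 - <<'E'
from h import *
K,R,t=cal('wrist'); C=-R.T@t
for u,v,z in [(252,183,.040),(252,175,.042),(252,220,.037),(211,220,.037),(291,220,.037),(252,24,.037)]:
    d=R.T@np.linalg.inv(K)@np.array([u,v,1.]); p=C+d*(z-C[2])/d[2]; q=p[:2]-O
    print((u,v),np.round(np.r_[q@EX,q@EY]*1000,1))
print(inreader(), shift(rd(-.057,0,.045)))
E
```

```text
(252, 183) [-39.6  -1.1]
(252, 175) [-33.  -1.]
(252, 220) [-71.   -1.3]
(211, 220) [-71.2  31.3]
(291, 220) [-70.8 -32.4]
(252, 24) [68.2 -0.3]
[-55.44478491  -0.34197403 112.60000429] [-0.04271364  0.15985106  6.75985099]
```

```bash
python3 -m creep '[[[0,0,5.5,0,0,0,0],[0,0,7,0,0,0,0],[0,0,7,0,0,0,0],[0,0,7,0,0,0,0]]]'
python3 - <<'E'
from h import *
print(inreader(), shift(rd(-.055,0,.037)))
E
```

```text
t: 3.78
eef_pos: [0.5727, -0.142, 0.0433]
tool_rot: [0.0, 0.992, -0.123, 0.001]
contact_force: [1.2, 0.2, 0.4]
gripper_width: -0.002
[-56.66554529  -1.24318035  43.33604447] [-0.12480705 -0.1671352   0.63335536]
```

```bash
python3 -m creep '[[[-0.1,0,0.5,0,0,0,0],[-0.1,0,0.9,0,0,0,0],[-0.1,0,1.2,0,0,0,0],[-0.1,0,1.2,0,0,0,0]]]'
python3 - <<'E'
from h import *
print(inreader(), bot.get_obs()['contact_force'])
E
```

```text
t: 4.28
eef_pos: [0.5715, -0.1415, 0.0304]
tool_rot: [-0.0, 0.992, -0.123, 0.001]
contact_force: [-0.2, 0.7, 6.0]
gripper_width: 0.0
[-5.64532110e+01  3.82638015e-02  3.03698348e+01] [-0.23215303  0.69136252  5.9750333 ]
```

Contact confirmed: 6 N with the pad mostly down. Pressing further.

```bash
python3 -m creep '[[[0,0,0.3,0,0,0,0],[0,0,0.4,0,0,0,0],[0,0,0.4,0,0,0,0]]]'
python3 - <<'E'
from h import *
print(inreader(), bot.get_obs()['contact_force'])
E
```

```text
t: 4.65
eef_pos: [0.5717, -0.1415, 0.0279]
tool_rot: [-0.001, 0.992, -0.123, 0.001]
contact_force: [-3.4, 1.9, 20.2]
gripper_width: 0.001
[-56.44894738  -0.11918799  27.86564717] [-3.36525133  1.93063084 20.18432306]
```

```bash
python3 -m creep '[[[0,-0.4,0,0,0,0,0],[0,-1,0,0,0,0,0],[0,-1.6,0,0,0,0,0],[0,-2.2,0,0,0,0,0],[0,-2.8,0,0,0,0,0],[0,-3.4,0,0,0,0,0],[0,-4,0,0,0,0,0],[0,-4,0,0,0,0,0]]]'
python3 - <<'E'
from h import *
print(inreader(), bot.get_obs()['contact_force'])
im,D=bot.read_camera('wrist'); cv2.imwrite('pics/w2.png',im)
im,D=bot.read_camera('scene'); cv2.imwrite('pics/s2.png',cv2.resize(im[100:300,150:400],None,fx=3,fy=3))
E
```

```text
t: 5.65
eef_pos: [0.5822, -0.1041, 0.028]
tool_rot: [0.0, 0.992, -0.123, 0.002]
contact_force: [-2.9, -2.5, 16.0]
gripper_width: 0.003
[-17.60035608  -0.99203055  28.04728419] [-2.86268434 -2.45651638 15.96470411]
```

View pics/w2.png

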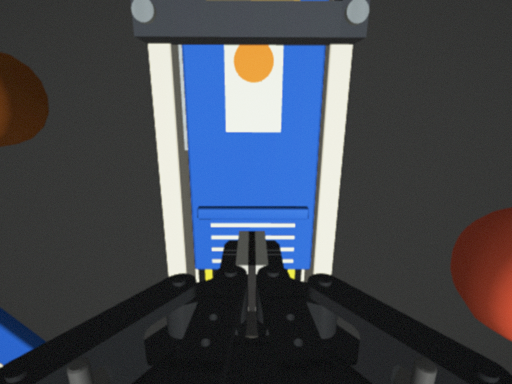

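View pics/s2.png

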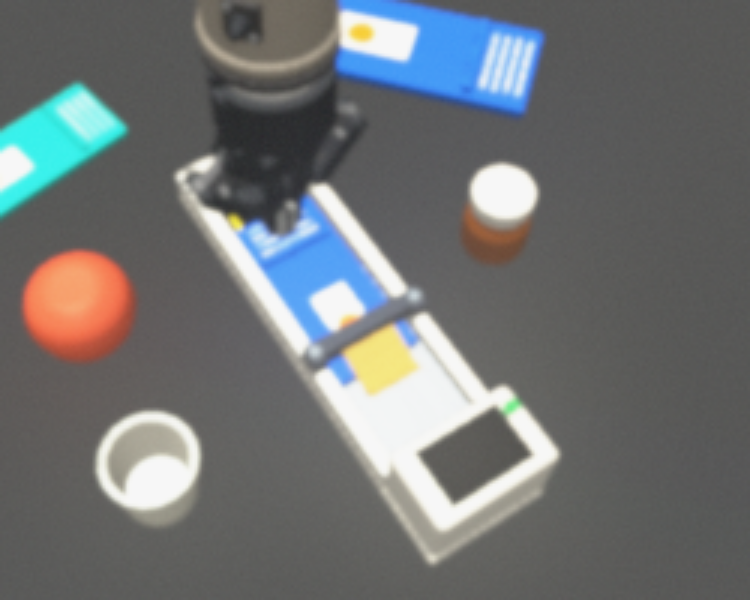

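The carrier is under the bar: its front edge shows beyond the bar, level with the leaf, at about (350,380) in the scene crop. It's pressed flat with 16 N, so I'll continue.

```bash
python3 -m creep '[[[0,-0.6,0,0,0,0,0],[0,-1.2,0,0,0,0,0],[0,-1.8,0,0,0,0,0],[0,-2.4,0,0,0,0,0],[0,-3,0,0,0,0,0],[0,-3.6,0,0,0,0,0],[0,-4.2,0,0,0,0,0],[0,-4.8,0,0,0,0,0],[0,-4.8,0,0,0,0,0]]]'
python3 - <<'E'
from h import *
print(inreader(), bot.get_obs()['contact_force'])
im,D=bot.read_camera('wrist'); cv2.imwrite('pics/w3.png',im)
im,D=bot.read_camera('scene'); cv2.imwrite('pics/s3.png',cv2.resize(im[100:300,150:400],None,fx=3,fy=3))
E
```

```text
t: 6.88
eef_pos: [0.5942, -0.0585, 0.0281]
tool_rot: [0.001, 0.992, -0.124, 0.002]
contact_force: [-1.5, -4.0, 14.8]
gripper_width: -0.004
[29.50304574 -1.25363982 28.08079935] [-1.48723112 -3.97481471 14.82535869]
```

View pics/w3.png

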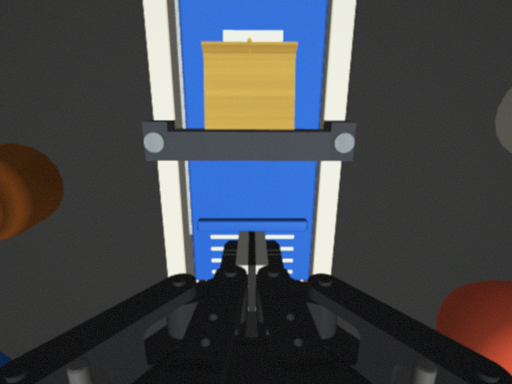

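View pics/s3.png

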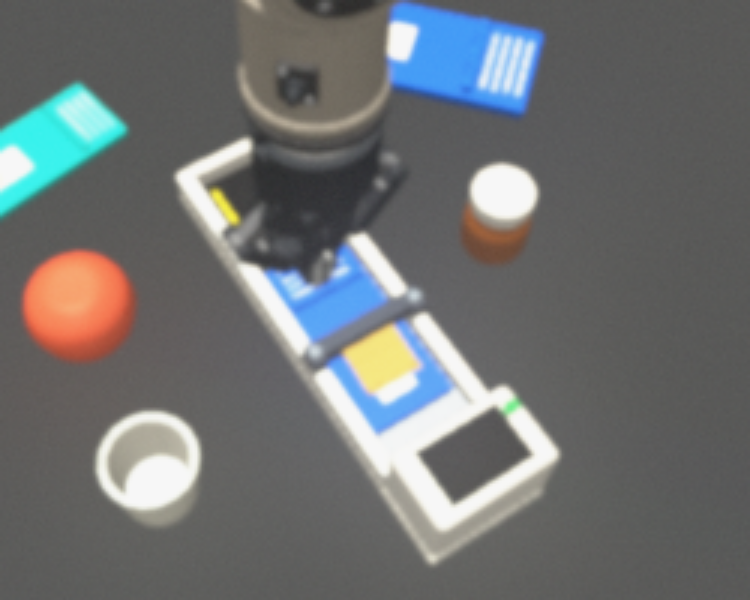

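Leaf is riding on top of the carrier, and the ridge has drifted closer to the finger (wrist row 212 to 224). The remaining gap to the housing is about 25 mm.

```bash
python3 -m creep '[[[0,-0.5,0,0,0,0,0],[0,-1,0,0,0,0,0],[0,-1.5,0,0,0,0,0],[0,-2,0,0,0,0,0],[0,-2.4,0,0,0,0,0],[0,-2.7,0,0,0,0,0],[0,-2.7,0,0,0,0,0]]]'
python3 - <<'E'
from h import *
print(inreader(), bot.get_obs()['contact_force'])
im,D=bot.read_camera('wrist'); cv2.imwrite('pics/w4.png',im)
K,R,t=cal('wrist'); C=-R.T@t
im,D=bot.read_camera('scene'); cv2.imwrite('pics/s4.png',cv2.resize(im[100:300,150:400],None,fx=3,fy=3))
E
```

```text
t: 7.85
eef_pos: [0.6007, -0.0327, 0.0281]
tool_rot: [0.001, 0.992, -0.124, 0.002]
contact_force: [-0.9, -5.8, 16.2]
gripper_width: 0.002
[56.12751145 -1.19856309 28.08841502] [-0.92086119 -5.75137243 16.22237364]
```

View pics/w4.png

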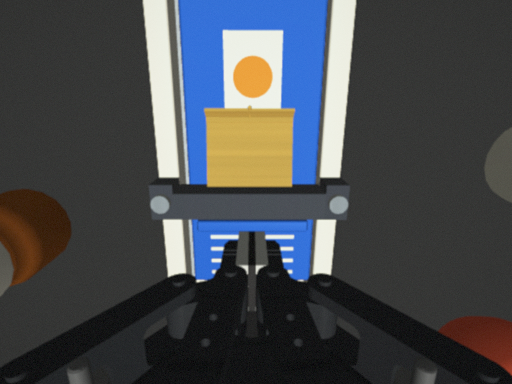

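View pics/s4.png

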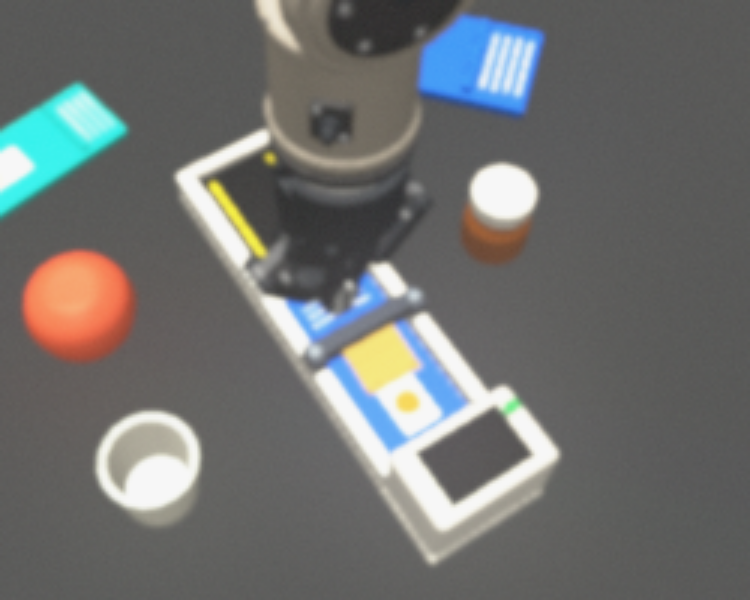

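The carrier front is at or near the housing. I'll push in small steps until the horizontal force rises.

```bash
python3 -m creep '[[[0,-0.3,0,0,0,0,0],[0,-0.5,0,0,0,0,0],[0,-0.5,0,0,0,0,0]]]'
python3 - <<'E'
from h import *
print(inreader(), bot.get_obs()['contact_force'])
E
python3 -m creep '[[[0,-0.3,0,0,0,0,0],[0,-0.5,0,0,0,0,0],[0,-0.5,0,0,0,0,0]]]'
python3 - <<'E'
from h import *
print(inreader(), bot.get_obs()['contact_force'])
im,D=bot.read_camera('wrist'); cv2.imwrite('pics/w5.png',im)
E
```

```text
t: 8.32
eef_pos: [0.6009, -0.0317, 0.0281]
tool_rot: [0.003, 0.992, -0.125, 0.002]
contact_force: [-3.8, -11.5, 16.4]
gripper_width: 0.0
[57.1606868  -1.15867956 28.09929065] [ -3.79175339 -11.49621562  16.4064764 ]
t: 8.7
eef_pos: [0.601, -0.0315, 0.0281]
tool_rot: [0.005, 0.992, -0.127, 0.002]
contact_force: [-6.1, -22.2, 17.6]
gripper_width: 0.003
[57.36821039 -1.14690383 28.08290688] [ -6.05468952 -22.16153472  17.55176781]
```

View pics/w5.png

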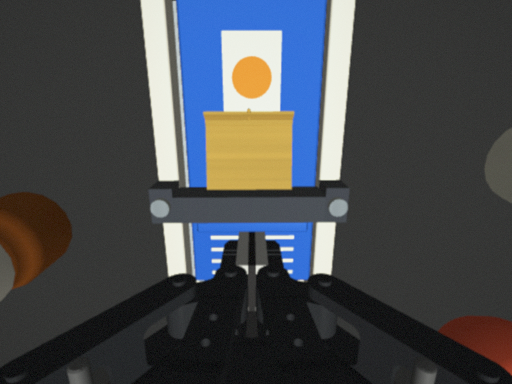

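Stalled at x = 57.4 mm (57 expected) with 22 N against the stop, so the carrier is home. I'll ease the push and lift straight off.

```bash
python3 -m creep '[[[0,0.7,0,0,0,0,0],[0,0.8,-0.4,0,0,0,0],[0,0.9,-1.2,0,0,0,0],[0,1.2,-3,0,0,0,0],[0,1.5,-7,0,0,0,0],[0,1.5,-12,0,0,0,0],[0,1.5,-12,0,0,0,0],[0,1.5,-12,0,0,0,0]]]'
python3 - <<'E'
from h import *
print(inreader(), bot.get_obs()['contact_force'])
im,D=bot.read_camera('wrist'); cv2.imwrite('pics/w6.png',im)
K,R,t=cal('wrist'); C=-R.T@t; np.savez('w6.npz',im=im,D=D,P=cloud('wrist',D))
im,D=bot.read_camera('scene'); cv2.imwrite('pics/s6.png',cv2.resize(im[100:300,150:400],None,fx=3,fy=3))
E
```

```text
t: 9.75
eef_pos: [0.5974, -0.034, 0.1463]
tool_rot: [-0.0, 0.992, -0.122, 0.0]
contact_force: [0.2, 0.1, -0.2]
gripper_width: -0.001
[ 54.10946833   1.73568917 146.32342481] [ 0.15992571  0.08850669 -0.22213815]
```

View pics/w6.png

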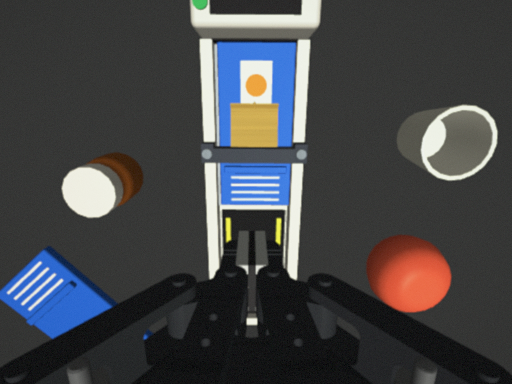

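View pics/s6.png

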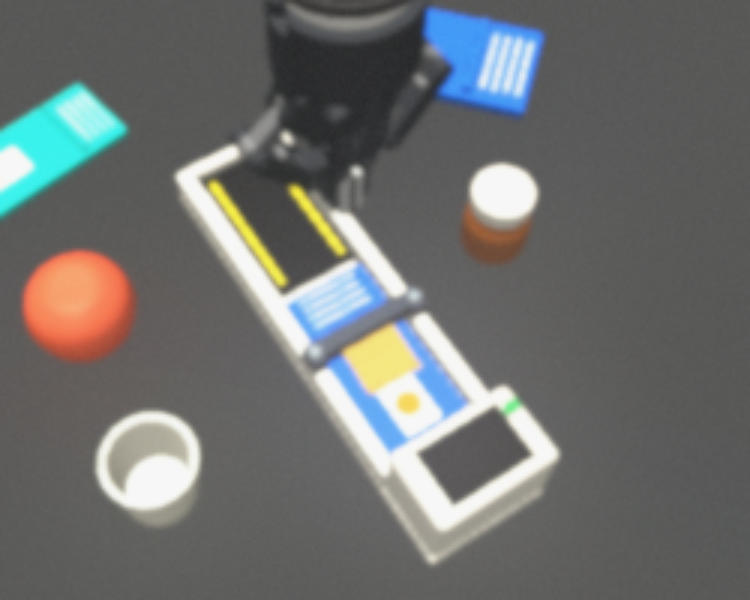

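```bash
python3 - <<'E'
from h import *
z=np.load('w6.npz'); P=z['P']
for u,v in [(255,28),(225,38),(225,42),(225,46),(225,60),(225,100),(285,60),(255,90),(226,190),(285,200),(255,204),(255,209),(240,214),(240,225),(228,225),(278,225)]:
    p=P[v,u]; q=p[:2]-O; print((u,v),np.round([q@EX*1e3,q@EY*1e3,p[2]*1e3],1), z['im'][v,u])
E
```

```text
(255, 28) [176.6   0.2  63.5] [115 126 128]
(225, 38) [175.6  23.1  35.6] [62 65 68]
(225, 42) [174.5  24.   26.1] [151  80  41]
(225, 46) [171.4  24.   27. ] [222 120  58]
(225, 60) [160.9  24.1  27.9] [224 121  62]
(225, 100) [129.8  24.8  27.1] [224 122  62]
(285, 60) [161.2 -24.7  27.4] [224 123  61]
(255, 90) [138.   -0.5  27.4] [ 65 167 239]
(226, 190) [50.6 25.4 27.7] [225 122  59]
(285, 200) [ 41.2 -29.3  27.6] [228 129  67]
(255, 204) [36.7 -1.4 26.4] [214 149 124]
(255, 209) [30.8 -1.5 23.9] [146 160 159]
(240, 214) [26.6 12.7 26.6] [37 38 37]
(240, 225) [16.4 12.7 29.1] [38 36 37]
(228, 225) [16.1 24.1 28.4] [ 80 242 242]
(278, 225) [ 16.8 -23.4  29.5] [ 85 245 243]
```

Every check agrees. The carrier top is flat at z ≈ 27.5 mm, its front meets the housing at x ≈ 175–176, its rear edge is at x ≈ 36, and the pad is up at z ≈ 29. The robot is clear.

```bash
python3 -c "
from station import bot
print(bot.get_obs()['contact_force']); print(bot.hand_in())"
```

```text
[0.32519265 0.17985916 0.31274964]
the job is handed in; nothing more can be done
None
```

The carrier is fully home against the housing, the lift pad has sprung back up behind it, and I handed the job in at about 10 s of the 38 s allowed. No verdict was reported.

**What I did:** I pressed the ribbed deck down with the shut fingers at 15–20 N. Keeping it pressed, I slid the carrier under the bar and the leaf spring until it stalled against the end stop with 22 N of push. Then I eased off and lifted the fingers straight up.

**Last checks:**

| Check | Measured | Expected |
|---|---|---|
| Carrier top height | about 27.5 mm, level along its length | 28 mm |
| Carrier front edge (reader x) | about 175–176 mm | 176 mm |
| Carrier rear edge (reader x) | about 36 mm | 36 mm |
| Lift pad top height | about 29 mm | 29 mm (up) |
| Force on the tool after letting go | about 0 N | 0 N |

- **Leaf spring:** it shows lying on top of the carrier in the pictures. I did not measure its bend angle.
- **Fruit, jar and cup:** they look unmoved in the pictures. I did not re-measure their positions.
- **Depth readings:** a few right at edges were a few millimetres low, for example 24 mm at the front end of the pad. I took these as blur at the edges. No check failed or disagreed beyond that.

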